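# Load the film station at a phone repair kiosk

### The job

Get the screen-film station ready for this phone. Put the roll of film on the upright spindle so that the lugs at the spindle's foot engage in the notches of the roll's core and the roll sits fully home on the turntable - feel for the right angle by turning it under light pressure, do not drop or force it. Also push the phone cradle along the counter until its long side lies flat against the station's right-hand side (as the robot sees it), the two roughly lined up end to end, and leave the vise, the tools and the suction lifter alone.

Things in the scene. Friction and masses are not known exactly. Their poses are not given: they have to be found in the camera images.
- roll: Roll of film standing on the counter, foot down, 0.45 kg. Grey film 90 mm across from 16 to 64 mm above the foot; bare brown core 44 mm across above that, up to 104 mm (grip here). Bore 25 mm, right through. Foot (lowest 14 mm) has four notches, open below, 12 mm wide, 14 mm high, along the body's +x, -x, +y, -y, hidden by the film from above. Origin: centre of underside; z up the bore.
- station: Film station, fixed: grey base 150 x 150 x 25 mm. On it a braked turntable, 84 mm across, top at 33 mm, with spindle and lugs; it stands at any angle (not measured) and turns only against a stiff brake (0.6 N m). Origin: centre of the base's underside; z up, x along the side the cradle goes against.
- spindle (a point): Point on the spindle's axis at the turntable's top, 33 mm above the counter: where the centre of the roll's underside must come. The steel spindle, 23 mm across, rises 112 mm above this point, its last 16 mm tapered to 8 mm; with the roll home it stands 8 mm out of the core. Axes as the station's.
- dock (a point): Middle of the lower edge of the station's -y side face (its right-hand side seen from the robot), at counter height; axes as the station's. The cradle's +y long side must come against this face, so that the cradle's origin lies 48 mm from this point along -y.
- cradle: Phone cradle: aluminium slab 150 mm (x) by 96 mm (y), 32 mm high at its two long rims, with a cracked black phone housing clipped into it; about 0.6 kg, too wide to grasp. Loose on the counter, to the right of the station. Origin: centre of the underside; x along its long sides.
- vise: Small dark cast-iron bench vise, 135 x 90 x 88 mm, bolted to the counter behind the roll. Origin: centre of its underside.
- screwdriver: Screwdriver with an orange grip, 170 mm, lying beyond the station. Origin: underneath it.
- spatula: Blue plastic pry spatula, 160 mm, lying to the left of the roll. Origin: underneath it.
- lifter: Green rubber suction lifter, 60 mm across and 46 mm high, standing on the counter at the far right. Origin: centre of its underside.
- lugs (a point): Point on the spindle's axis level with the lugs' tops, 12 mm above the turntable. Four steel lugs, 9 mm wide, in a cross round the spindle's foot, reach 24 mm from the axis; the cross may point any way. A roll put down at a wrong angle rests on them, 12 mm too high; it goes home within about 4 degrees of a match, which comes every 90 degrees. Axes as the station's, not the cross's.
Not all that is in view belongs to the job. Several things have the shape of the station; the one meant has the colours described above.

How it is judged:
By the outcome, as a careful person would: the job done as asked, in the order asked, and still so for the second after the job is handed in, with the robot touching nothing.
It also fails if it takes over 70 s, if anything falls off the work surface, if the arm or the gripper's body presses on something with over 40 N, if the wrist force passes 120 N, or if a joint passes its speed limit or range.

### The arm

A 7-joint arm with a two-finger parallel gripper is mounted at the origin on the work surface. World frame = base frame: x ahead of the robot, y to its left, z up, the work surface at z = 0. Lengths are in m, angles in rad, forces in N, time in s.
With the tool pointing down it reaches from about 0.425 to 0.925 m from the base axis. Payload 6.8 kg.
Tool frame: the origin (TCP) lies between the finger pads; the fingertips stand 25 mm ahead of it and the grasp point (between the pads) lies 6 mm ahead of it; z points along the fingers, y is the line along which they close (so a half turn about z gives the same grasp; the last joint's range is limited). The gripper opens to 85 mm and grips with 20 to 120 N. Pads are 22 mm wide; open, the fingers measure 114 mm over their backs; the gripper's body (76 mm by 85 mm) begins 54 mm behind the grasp point. The pads swing forward as they close: fully open they stand 13 mm farther back than shut.
Start: joints at [1.103, 0.477, 0.022, 1.555, -0.011, 1.109, -0.083], TCP at [0.238, -0.632, 0.256] pointing down, gripper open.
Joint ranges: [-2.96, 2.96], [-0.34, 2.1], [-1.41, 1.46], [0.24, 2.44], [-1.37, 4.51], [0.17, 1.92], [-2.96, 2.96]. Speed limits (rad/s): [2.39, 2.39, 3.14, 3.14, 3.14, 3.14, 3.14].

### API

Orientations are given as [roll, pitch, yaw] about the fixed x, y, z axes, in that order (R = Rz(yaw) Ry(pitch) Rx(roll)).
In Python, from station import r gives the robot as it stands.
- The arm moves only by the tool play_rows, never from a script. Its argument "rows" is a list of rows, each an object with "slide": the shift along the tool's x, y, z in mm, a list of three; "angular": the turn, a rotation vector about the tool's x, y, z in rad, a list of three; "jaw": the closure, from -1 (fully open) to 1 (shut). A call has 1 to 5 rows; each row is the pose to reach, as a shift and turn from the pose commanded when the call began, along the tool's axes at that moment; what a row does not reach only later rows make up. A row lasts 1/10 s, in which the tool goes at most 50 mm and 8.59 degrees, less where a joint would pass 70% of its speed; a pose out of reach is approached as far as the arm can. A call with a gripper value outside its range is refused whole. The fingers move at their own pace and stop on an object; "grip_force" is the grip in N (left out, the last holds). Time passes only in rows, so rows that repeat a pose let the fingers close. It gives the time, the measured TCP pose, the force, the opening and the grip force at its end, in the units of the state.
- r.sense(): the state, without advancing time (a new reading comes with each control period).
- r.snapshot(name): name is "side" or "top" or "wrist"; returns a dict with "color" (420x560x3 uint8, red, green, blue), "depth" (420x560 float32, m along the optical axis (not along the pixel's ray), 0 where there is no reading), "fovy" (degrees; the focal length in pixels is half the picture's height over the tangent of half this angle, whatever the lens; pixels are square), "cx", "cy" (the principal point, pixels), "eye" and "orientation" of the camera in the world. Camera axes: x right, y up, looking along -z (the intrinsics and any distortion apply to the point x, -y, -z); pixel columns grow to the right and rows downward; lengths in m; the calibration is good to about 2 mm. A picture is of the moment at which its call begins.
- r.sign_off(): hands the job in; it is judged then, once.
The state is a dict: "clock": time; "q": joint angles; "dq": joint speeds; "effort": joint torques, N m; "tool_pos": TCP position; "tool_rot": TCP orientation; "wrist_force": force on the tool from outside, world axes, zero at the start; "moment": the same for the moment, N m; "opening": finger opening in m; "finger_force": force on a finger pad.
Only numpy, scipy, OpenCV 4.12 (cv2) and the standard library are available. Lean on these libraries where they do the work, as an engineer would, in place of code of your own. Each camera call takes 0.05 s, during which the arm holds its last target. There are 200 camera calls.

## Working session

There is one attempt and no reset: what is moved stays moved. The work goes in short steps, Python scripts to look and compute and a tool call to move; the robot and the scene stay as the last step left them, time stands still between calls to the robot, and variables do not carry over. Pictures are saved under pics/ and viewed, at most 10 in all, crops included, and the job is handed in when it is done.

Besides the shell and the picture viewer there is one more tool, called after ">>>" as a command line: name --argument value ..., lists and objects as JSON in quotes. play_rows: Moves the arm, as the interface text tells. Its arguments: {"type":"object","properties":{"rows":{"type":"array","items":{"type":"object","properties":{"slide":{"type":"array","items":{"type":"number"}},"angular":{"type":"array","items":{"type":"number"}},"jaw":{"type":"number"}}}},"grip_force":{"type":"number"}},"required":["rows"]}

```bash
ls; mkdir -p pics
cat > h.py <<'E'
import numpy as np, cv2
from station import r
from scipy.spatial.transform import Rotation as R
def rot(o):
    o=np.array(o,float)
    return o if o.shape==(3,3) else (R.from_euler('xyz',o).as_matrix() if o.size==3 else R.from_quat(o).as_matrix())
def cam(s):
    f=s['color'].shape[0]/2/np.tan(np.radians(s['fovy'])/2); return f,rot(s['orientation']),np.array(s['eye'])
def cloud(s):
    f,M,e=cam(s); d=s['depth']; v,u=np.mgrid[:d.shape[0],:d.shape[1]]
    P=np.stack([(u-s['cx'])/f*d,-(v-s['cy'])/f*d,-d],-1)
    return P@M.T+e
def ray(s,u,v,z):
    f,M,e=cam(s); d=M@np.array([(u-s['cx'])/f,-(v-s['cy'])/f,-1]); return e+d*(z-e[2])/d[2]
E
python3 - <<'E'
from h import *
print(r.sense())
ims=[]
for n in ('top','side'):
    s=r.snapshot(n); print({k:v for k,v in s.items() if k not in('color','depth')}, (s['depth']>0).mean())
    np.savez(f'pics/{n}0.npz',**s); cv2.imwrite(f'pics/{n}0.png',cv2.cvtColor(s['color'],cv2.COLOR_RGB2BGR))
E
```

```text
pics
{'clock': 0.0, 'q': array([ 1.10289535,  0.47780247,  0.02235043,  1.55643823, -0.0115146 ,
        1.1092795 , -0.08311157]), 'dq': array([ 0.00153331,  0.00024153,  0.00050957,  0.00049894, -0.0001145 ,
       -0.00075795,  0.00104063]), 'effort': array([-5.33515743e-05, -5.96436274e+01,  1.60810098e+00, -2.81193298e+01,
        1.24932468e-02,  9.46217158e-03,  1.65642740e-05]), 'tool_pos': array([ 0.23745898, -0.63128201,  0.25532986]), 'tool_rot': array([-3.13979770e+00,  1.25504340e-04,  3.59795242e-01]), 'wrist_force': array([-0.48475116, -0.71742152, -1.3603443 ]), 'moment': array([-0.03084406, -0.01895055, -0.00999874]), 'finger_force': 0.0, 'opening': 0.08499488151603223}
{'fovy': 50.68088003887297, 'cx': 288.28807978277916, 'cy': 208.83719261683825, 'eye': array([0.32395388, 0.03017615, 1.32742224]), 'orientation': array([ 0.14264151, -0.00195741, -1.58094915])} 0.9960671768707483
{'fovy': 42.47186888819956, 'cx': 268.89160135616436, 'cy': 199.7088522733407, 'eye': array([0.29740408, 1.19026511, 1.24160852]), 'orientation': array([ 0.80023896, -0.01180818, -2.95538529])} 0.9904974489795918
```

View pics/top0.png

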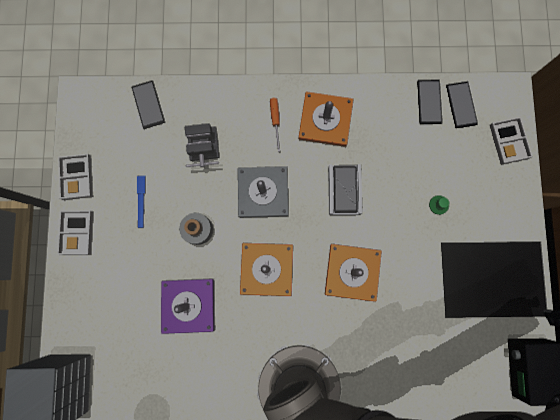

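View pics/side0.png

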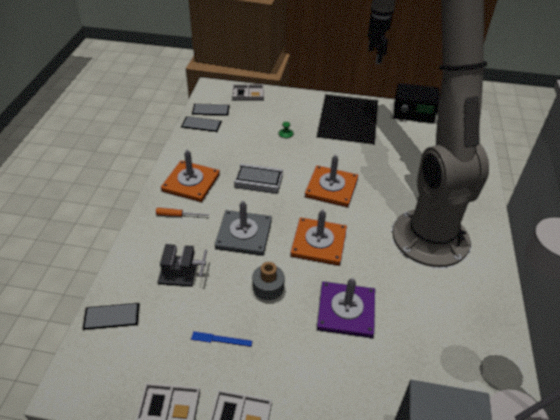

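Top view: the station shapes are at px (263,191) grey, (326,118), (267,269) and (354,272) orange, and (187,306) purple. Only the grey one fits "grey base". The roll is at (196,229), the cradle at (345,190), the vise at (202,147) and the lifter at (439,205). The side view agrees, with the grey station at (243,230), the roll at (268,280) and the cradle at (259,178). I'll measure and confirm the station in a crop.

Run:
```python
from h import *
s=dict(np.load('pics/top0.npz')); C=cloud(s); z=C[...,2]
f,M,e=cam(s)
print('table z',np.median(z[330:360,250:255]), np.median(z[150:170,380:410]))
def top(u0,u1,v0,v1,za,zb,name):
    m=np.zeros(z.shape,np.uint8); m[v0:v1,u0:u1]=((z>za)&(z<zb))[v0:v1,u0:u1]
    n,l,st,c=cv2.connectedComponentsWithStats(m); k=1+np.argmax(st[1:,4]); p=C[l==k]
    (cx,cy),(w,h),a=cv2.minAreaRect((p[:,:2]*1000).astype(np.float32))
    print(name,len(p),'c',np.round([cx,cy],1),'wh',round(w,1),round(h,1),'ang',round(a,2),'zmed',round(np.median(p[:,2])*1000,1),'mean',np.round(p[:,:2].mean(0)*1000,1))
top(225,300,155,225,.018,.029,'base')
top(240,285,170,210,.029,.037,'turntable')
top(240,290,160,215,.05,.2,'spindle')
top(240,290,160,215,.120,.2,'spindletop')
top(170,220,205,250,.055,.075,'film')
top(170,220,205,250,.09,.12,'core')
top(320,370,155,225,.025,.04,'cradle rim')
top(320,370,155,225,.012,.05,'cradle all')
top(180,225,110,180,.02,.12,'vise')
top(420,460,185,225,.01,.1,'lifter')
im=cv2.cvtColor(s['color'],cv2.COLOR_RGB2BGR)[150:235,170:375]
cv2.imwrite('pics/crop0.png',cv2.resize(im,None,fx=3.9,fy=3.9,interpolation=cv2.INTER_CUBIC))
```

```text
table z -0.0013880141631561482 -0.0016092085196345307
base 1798 c [567.2 101.8] wh 151.0 149.4 ang 1.05 zmed 23.9 mean [565.3 101.4]
turntable 413 c [566.6 101.8] wh 82.6 82.9 ang 58.13 zmed 32.1 mean [564.4 102. ]
spindle 93 c [565.9 101.8] wh 21.1 21.3 ang 41.84 zmed 129.2 mean [562.6 101. ]
spindletop 57 c [566.5 101.9] wh 19.6 20.9 ang 87.77 zmed 134.8 mean [565.2 101.5]
film 554 c [453.  293.9] wh 87.7 86.7 ang 89.88 zmed 62.8 mean [452.1 291.2]
core 152 c [454.1 293.6] wh 41.1 42.1 ang 46.84 zmed 102.6 mean [453.9 292.8]
cradle rim 1383 c [ 570.4 -144.3] wh 96.4 149.4 ang 89.23 zmed 29.7 mean [ 570.  -144.3]
cradle all 1616 c [ 570.3 -144.3] wh 96.4 149.5 ang 89.23 zmed 29.2 mean [ 568.3 -143.7]
vise 906 c [695.5 284.8] wh 121.2 95.2 ang 7.6 zmed 83.2 mean [701.8 282.4]
lifter 157 c [ 521.4 -428.7] wh 42.8 35.1 ang 15.04 zmed 42.1 mean [ 522.3 -426.8]
```

View pics/crop0.png

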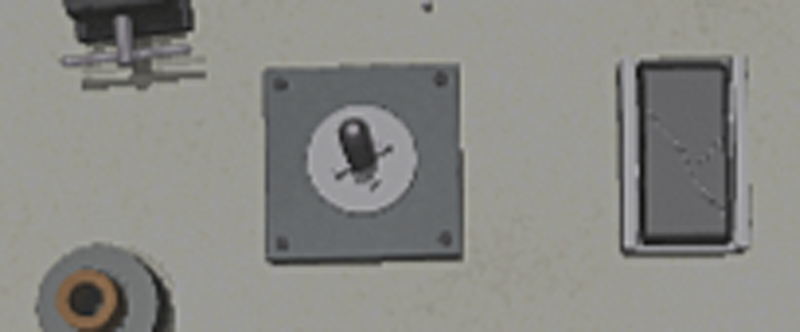

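Grey station confirmed by the crop (crop px (362,160)): base 151x149 mm at (0.567, 0.102), yaw about 1°. The turntable is at z 32 mm, 83 mm across. The lug cross is faintly visible. Roll at (0.454, 0.294), core 42 mm. Cradle at (0.570, -0.144), 96x149 mm. All sizes match, so I'll move.

>>> play_rows --rows '[{"slide": [219,-123,0],"angular": [0,0,-0.7],"jaw": -1},{"slide": [219,-123,0],"angular": [0,0,-0.7],"jaw": -1},{"slide": [219,-123,0],"angular": [0,0,-0.7],"jaw": -1},{"slide": [219,-123,0],"angular": [0,0,-0.7],"jaw": -1},{"slide": [219,-123,0],"angular": [0,0,-0.7],"jaw": -1}]'

```text
clock: 0.6
tool_pos: [0.3993, -0.4387, 0.2561]
tool_rot: [-3.141, -0.0, 1.065]
wrist_force: [1.2, 0.3, -0.6]
opening: 0.0857
finger_force: 0.0
```

```bash
cat > d.py <<'E'
import sys
from h import *
def go(x,y,z,yaw):
    s=r.sense(); M=rot(s['tool_rot']); T=R.from_euler('xyz',[np.pi,0,yaw]).as_matrix()
    print('pos',np.round(s['tool_pos']*1000,1),'rpy',np.round(s['tool_rot'],4),'q',np.round(s['q'],2),'F',np.round(s['wrist_force'],1),'Mz',np.round(s['moment'],2),'open',round(s['opening']*1000,1),'t',s['clock'])
    print('slide',np.round(M.T@(np.array([x,y,z])-s['tool_pos'])*1000,1),'ang',np.round(R.from_matrix(M.T@T).as_rotvec(),4))
if __name__=='__main__': go(*map(float,sys.argv[1:]))
E
python3 d.py 0.5 -0.21 0.27 1.5708
```

```text
pos [ 399.3 -438.7  256.1] rpy [-3.1412 -0.      1.0651] q [ 0.89  0.35 -0.2   1.75  0.08  1.05  0.15] F [ 1.2  0.3 -0.6] Mz [-0.04 -0.07 -0.02] open 85.7 t 0.6
slide [248.8 -22.7 -13.9] ang [-4.000e-04 -1.000e-04 -5.057e-01]
```

>>> play_rows --rows '[{"slide": [248,-23,-14],"angular": [0,0,-0.506],"jaw": -1},{"slide": [248,-23,-14],"angular": [0,0,-0.506],"jaw": -1},{"slide": [248,-23,-14],"angular": [0,0,-0.506],"jaw": -1},{"slide": [248,-23,-14],"angular": [0,0,-0.506],"jaw": -1},{"slide": [248,-23,-14],"angular": [0,0,-0.506],"jaw": -1}]'

```text
clock: 1.1
tool_pos: [0.5, -0.211, 0.2702]
tool_rot: [-3.141, -0.0, 1.567]
wrist_force: [0.7, 0.4, 0.7]
opening: 0.0854
finger_force: 0.0
```

>>> play_rows --rows '[{"slide": [245,0,0],"angular": [0,0,0],"jaw": -1},{"slide": [245,0,0],"angular": [0,0,0],"jaw": -1},{"slide": [245,0,0],"angular": [0,0,0],"jaw": -1},{"slide": [245,0,0],"angular": [0,0,0],"jaw": -1},{"slide": [245,0,0],"angular": [0,0,0],"jaw": -1}]'

```text
clock: 1.6
tool_pos: [0.5004, 0.0345, 0.2703]
tool_rot: [-3.142, 0.0, 1.567]
wrist_force: [0.0, -0.6, 0.2]
opening: 0.0855
finger_force: 0.0
```

```bash
python3 d.py 0.454 0.294 0.23 1.5708
```

```text
pos [500.4  34.5 270.3] rpy [-3.1415  0.      1.5666] q [ 0.3   0.22 -0.57  1.92  0.14  1.04 -0.33] F [ 0.  -0.6  0.2] Mz [ 0.02 -0.01 -0.01] open 85.5 t 1.6
slide [259.3 -47.5  40.2] ang [-0.0001  0.     -0.0042]
```

Run:
```python
from h import *
s=r.snapshot('wrist'); np.savez('pics/wrist0.npz',**s); cv2.imwrite('pics/wrist0.png',cv2.cvtColor(s['color'],cv2.COLOR_RGB2BGR))
f,M,e=cam(s); print(f,e,s['orientation'])
p=M.T@(np.array([.567,.102,.045])-e); print(p, s['cx']+f*p[0]/-p[2], s['cy']-f*p[1]/-p[2])
```

```text
354.65273502176717 [0.50140073 0.11577721 0.38824526] [-0.31885056 -0.00043303 -0.00388602]
[ 0.06550367  0.09476718 -0.33021028] 347.29556543086585 106.63054981708898
```

>>> play_rows --rows '[{"slide": [258,-48,0],"angular": [0,0,-0.004],"jaw": -1},{"slide": [258,-48,0],"angular": [0,0,-0.004],"jaw": -1},{"slide": [258,-48,0],"angular": [0,0,-0.004],"jaw": -1},{"slide": [258,-48,0],"angular": [0,0,-0.004],"jaw": -1},{"slide": [259,-47.5,0],"angular": [0,0,-0.004],"jaw": -1}]'

```text
clock: 2.15
tool_pos: [0.4565, 0.2794, 0.2701]
tool_rot: [-3.142, 0.001, 1.569]
wrist_force: [0.9, 0.4, 0.2]
opening: 0.0857
finger_force: 0.0
```

View pics/wrist0.png

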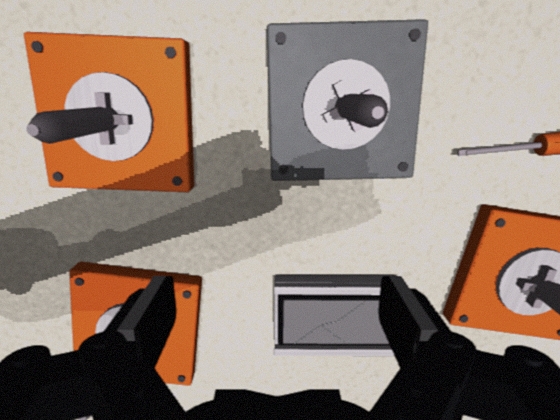

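The wrist view shows the grey station top centre, spindle foot near px (345,107), with lug ends near (338,88), (325,115) and (350,130). I'll enlarge to read the cross angle.

```bash
python3 - <<'E'
from h import *
s=dict(np.load('pics/wrist0.npz'))
im=cv2.cvtColor(s['color'],cv2.COLOR_RGB2BGR)[55:155,295:400]
im=cv2.resize(im,None,fx=5.7,fy=5.7,interpolation=cv2.INTER_CUBIC)
cv2.imwrite('pics/crop1.png',im)
E
python3 d.py 0.454 0.294 0.125 1.5708
```

```text
pos [456.5 279.4 270.1] rpy [-3.1416e+00  5.0000e-04  1.5691e+00] q [-0.1   0.31 -0.69  1.84  0.22  1.07 -0.87] F [0.9 0.4 0.2] Mz [ 0.03 -0.07  0.04] open 85.7 t 2.15
slide [ 14.6  -2.5 145.1] ang [-0.      0.0005 -0.0017]
```

View pics/crop1.png

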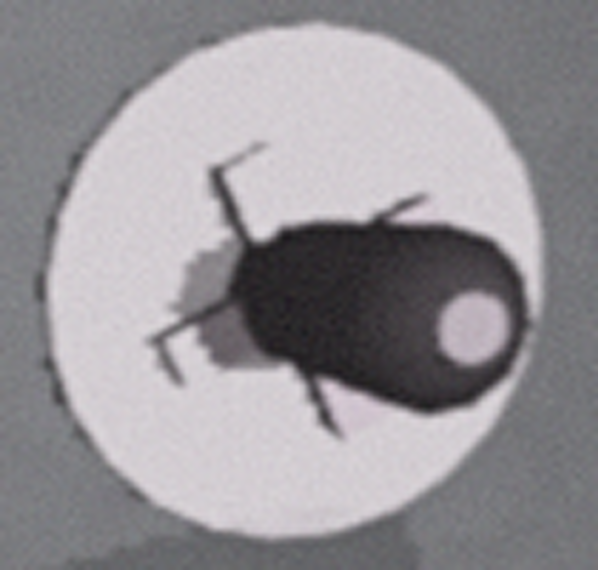

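Run:
```python
from h import *
s=dict(np.load('pics/wrist0.npz'))
for a,b in [((245,245),(212,172)),((212,172),(268,145)),((240,298),(152,342)),((152,342),(182,385)),((303,365),(340,435)),((372,220),(428,195))]:
    A,B=[ray(s,295+p[0]/5.7,55+p[1]/5.7,.045)[:2]*1000 for p in (a,b)]
    d=B-A; print(np.round(A),np.round(B),'len',np.hypot(*d).round(1),'ang mod90',(np.degrees(np.arctan2(d[1],d[0]))%90).round(1))
```

```text
[558. 110.] [552. 121.] len 12.6 ang mod90 27.6
[552. 121.] [561. 125.] len 9.7 ang mod90 24.8
[558. 101.] [543.  95.] len 15.7 ang mod90 26.1
[543.  95.] [549.  88.] len 8.7 ang mod90 37.0
[568.  91.] [575.  79.] len 13.3 ang mod90 31.0
[578. 114.] [587. 117.] len 9.5 ang mod90 23.5
```

>>> play_rows --rows '[{"slide": [14.6,-2.5,50],"angular": [0,0,0],"jaw": -1},{"slide": [14.6,-2.5,100],"angular": [0,0,0],"jaw": -1},{"slide": [14.6,-2.5,145],"angular": [0,0,0],"jaw": -1},{"slide": [14.6,-2.5,145],"angular": [0,0,0],"jaw": -1}]'

```text
clock: 2.55
tool_pos: [0.451, 0.2896, 0.1195]
tool_rot: [-3.131, 0.007, 1.571]
wrist_force: [-0.8, -1.4, 0.2]
opening: 0.0853
finger_force: 0.0
```

```bash
python3 d.py 0.454 0.294 0.095 1.5708
```

```text
pos [451.  289.6 119.5] rpy [-3.1314  0.0068  1.5706] q [-0.2   0.5  -0.61  1.96  0.39  0.81 -1.04] F [-0.8 -1.4  0.2] Mz [-0.08  0.03 -0.03] open 85.3 t 2.55
slide [ 4.6  3.2 24.5] ang [-0.0102  0.0068 -0.0003]
```

>>> play_rows --rows '[{"slide": [0,0,0],"angular": [0,0,0],"jaw": -1},{"slide": [0,0,0],"angular": [0,0,0],"jaw": -1}]'

```text
clock: 2.75
tool_pos: [0.456, 0.2938, 0.1278]
tool_rot: [3.138, -0.002, 1.569]
wrist_force: [0.2, 0.8, 1.1]
opening: 0.0854
finger_force: 0.0
```

```bash
python3 d.py 0.454 0.294 0.094 1.5708
```

```text
pos [456.  293.8 127.8] rpy [ 3.1384e+00 -2.2000e-03  1.5693e+00] q [-0.2   0.49 -0.62  1.95  0.39  0.81 -1.03] F [0.2 0.8 1.1] Mz [ 0.03 -0.02 -0.01] open 85.4 t 2.75
slide [ 0.1 -2.1 33.8] ang [ 0.0032 -0.0022 -0.0015]
```

>>> play_rows --rows '[{"slide": [0,0,10],"jaw": -1},{"slide": [0,0,20],"jaw": -1},{"slide": [0,0,27],"jaw": -1},{"slide": [0,0,31],"jaw": -1},{"slide": [0,0,31],"jaw": -1}]'

```text
invalid input
```

>>> play_rows --rows '[{"slide": [0,0,0],"jaw": -0.3},{"slide": [0,0,0],"jaw": 0},{"slide": [0,0,0],"jaw": 0.3},{"slide": [0,0,0],"jaw": 1},{"slide": [0,0,0],"jaw": 1}]' --grip_force 45

```text
invalid input
```

>>> play_rows --rows '[{"slide": [0,0,0],"jaw": 1},{"slide": [0,0,0],"jaw": 1},{"slide": [0,0,0],"jaw": 1}]'

```text
invalid input
```

```bash
python3 d.py 0.454 0.294 0.094 1.5708
```

```text
pos [456.  293.8 127.8] rpy [ 3.1384e+00 -2.2000e-03  1.5693e+00] q [-0.2   0.49 -0.62  1.95  0.39  0.81 -1.03] F [0.2 0.8 1.1] Mz [ 0.03 -0.02 -0.01] open 85.4 t 2.75
slide [ 0.1 -2.1 33.8] ang [ 0.0032 -0.0022 -0.0015]
```

All keys are required.

>>> play_rows --rows '[{"slide": [0,0,10],"angular": [0,0,0],"jaw": -1},{"slide": [0,0,20],"angular": [0,0,0],"jaw": -1},{"slide": [0,0,27],"angular": [0,0,0],"jaw": -1},{"slide": [0,0,31],"angular": [0,0,0],"jaw": -1},{"slide": [0,0,31],"angular": [0,0,0],"jaw": -1}]'

```text
clock: 3.25
tool_pos: [0.4542, 0.2925, 0.0936]
tool_rot: [-3.14, 0.001, 1.57]
wrist_force: [0.3, -0.6, 0.7]
opening: 0.0851
finger_force: 0.0
```

>>> play_rows --rows '[{"slide": [0,0,0],"angular": [0,0,0],"jaw": -0.3},{"slide": [0,0,0],"angular": [0,0,0],"jaw": 0},{"slide": [0,0,0],"angular": [0,0,0],"jaw": 0.3},{"slide": [0,0,0],"angular": [0,0,0],"jaw": 1},{"slide": [0,0,0],"angular": [0,0,0],"jaw": 1}]' --grip_force 45

```text
clock: 3.75
tool_pos: [0.4547, 0.293, 0.0948]
tool_rot: [3.141, -0.0, 1.57]
wrist_force: [-1.4, -1.0, 5.8]
opening: 0.0428
finger_force: 45.8
```

>>> play_rows --rows '[{"slide": [0,0,0],"angular": [0,0,0],"jaw": 1},{"slide": [0,0,0],"angular": [0,0,0],"jaw": 1},{"slide": [0,0,0],"angular": [0,0,0],"jaw": 1}]'

```text
clock: 4.05
tool_pos: [0.4547, 0.293, 0.0948]
tool_rot: [3.141, -0.0, 1.57]
wrist_force: [-1.9, -0.5, 6.2]
opening: 0.0428
finger_force: 45.8
```

```bash
python3 d.py 0.454 0.294 0.094 1.5708
```

```text
pos [454.7 293.   94.8] rpy [ 3.1411e+00 -2.0000e-04  1.5699e+00] q [-0.23  0.54 -0.59  1.98  0.43  0.75 -1.07] F [-1.9 -0.5  6.2] Mz [-0.23  0.32  0.06] open 42.8 t 4.05
slide [ 1.  -0.7  0.8] ang [ 0.0005 -0.0002 -0.0009]
```

>>> play_rows --rows '[{"slide": [0,0,-15],"angular": [0,0,0],"jaw": 1},{"slide": [0,0,-45],"angular": [0,0,0],"jaw": 1},{"slide": [0,0,-85],"angular": [0,0,0],"jaw": 1},{"slide": [0,0,-125],"angular": [0,0,0],"jaw": 1},{"slide": [0,0,-160],"angular": [0,0,0],"jaw": 1}]'

```text
clock: 4.55
tool_pos: [0.454, 0.2925, 0.2563]
tool_rot: [-3.141, 0.0, 1.57]
wrist_force: [0.7, 1.2, -5.5]
opening: 0.0428
finger_force: 47.6
```

>>> play_rows --rows '[{"slide": [-20,12,-12],"angular": [0,0,0],"jaw": 1},{"slide": [-55,32,-15],"angular": [0,0,0],"jaw": 1},{"slide": [-95,56,-15],"angular": [0,0,0],"jaw": 1},{"slide": [-135,79,-15],"angular": [0,0,0],"jaw": 1},{"slide": [-170,100,-15],"angular": [0,0,0],"jaw": 1}]'

```text
clock: 5.05
tool_pos: [0.5545, 0.1198, 0.2693]
tool_rot: [-3.141, 0.001, 1.569]
wrist_force: [0.9, 0.3, -5.2]
opening: 0.0427
finger_force: 47.6
```

>>> play_rows --rows '[{"slide": [-15,8,0],"angular": [0,0,0],"jaw": 1},{"slide": [-21.5,12,0],"angular": [0,0,0],"jaw": 1},{"slide": [-21.5,12,0],"angular": [0,0,0],"jaw": 1},{"slide": [-21.5,12,0],"angular": [0,0,0],"jaw": 1}]'

```text
clock: 5.45
tool_pos: [0.5653, 0.1033, 0.2693]
tool_rot: [-3.141, -0.001, 1.572]
wrist_force: [-0.3, 1.0, -5.4]
opening: 0.0427
finger_force: 47.6
```

```bash
python3 d.py 0.5672 0.1015 0.262 1.5708
python3 - <<'E'
from h import *
ims=[]
for n in ('side','top'):
    s=r.snapshot(n); np.savez(f'pics/{n}1.npz',**s); C=cloud(s);z=C[...,2]
    c=s['color'][170:270,190:320] if n=='side' else s['color'][140:240,200:330]
    ims.append(cv2.resize(cv2.cvtColor(c,cv2.COLOR_RGB2BGR),None,fx=3,fy=3,interpolation=cv2.INTER_CUBIC))
cv2.imwrite('pics/c2.png',np.hstack(ims))
E
```

```text
pos [565.3 103.3 269.3] rpy [-3.1408e+00 -1.1000e-03  1.5724e+00] q [ 0.19  0.36 -0.6   1.75  0.23  1.1  -0.49] F [-0.3  1.  -5.4] Mz [ 0.03 -0.02 -0.03] open 42.7 t 5.45
slide [-1.8  1.9  7.3] ang [-0.0008 -0.0011  0.0016]
```

View pics/c2.png

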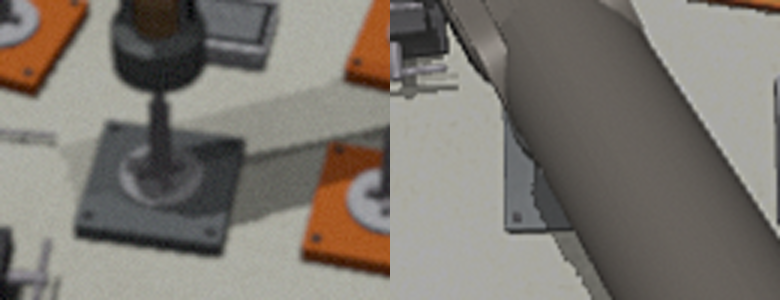

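Side view: the roll's film centre (crop px 158,60) stands straight above the spindle (158,100). The top view is blocked by the arm. Now descend gently with force checks.

>>> play_rows --rows '[{"slide": [-1.8,1.9,5],"angular": [0,0,0],"jaw": 1},{"slide": [-1.8,1.9,15],"angular": [0,0,0],"jaw": 1},{"slide": [-1.8,1.9,25],"angular": [0,0,0],"jaw": 1},{"slide": [-1.8,1.9,30],"angular": [0,0,0],"jaw": 1},{"slide": [-1.8,1.9,35],"angular": [0,0,0],"jaw": 1}]'

```text
clock: 6.05
tool_pos: [0.568, 0.0993, 0.2333]
tool_rot: [-3.14, 0.0, 1.57]
wrist_force: [-0.6, -0.2, -5.4]
opening: 0.0427
finger_force: 47.5
```

>>> play_rows --rows '[{"slide": [0,0,4],"angular": [0,0,0],"jaw": 1},{"slide": [0,0,8],"angular": [0,0,0],"jaw": 1},{"slide": [0,0,11],"angular": [0,0,0],"jaw": 1},{"slide": [0,0,14],"angular": [0,0,0],"jaw": 1}]'

```text
clock: 6.45
tool_pos: [0.5683, 0.0994, 0.2202]
tool_rot: [3.141, -0.0, 1.57]
wrist_force: [-0.4, -0.5, -6.0]
opening: 0.042
finger_force: 47.6
```

```bash
python3 d.py 0.5672 0.1015 0.155 1.5708
```

```text
pos [568.3  99.4 220.2] rpy [ 3.1414e+00 -1.0000e-04  1.5697e+00] q [ 0.18  0.42 -0.58  1.8   0.27  1.   -0.52] F [-0.4 -0.5 -6. ] Mz [ 0.06  0.09 -0.05] open 42.0 t 6.45
slide [ 2.1 -1.1 65.2] ang [ 0.0002 -0.0001 -0.0011]
```

>>> play_rows --rows '[{"slide": [1.5,-0.8,2],"angular": [0,0,0],"jaw": 1},{"slide": [1.5,-0.8,8],"angular": [0,0,0],"jaw": 1},{"slide": [1.5,-0.8,14],"angular": [0,0,0],"jaw": 1},{"slide": [1.5,-0.8,20],"angular": [0,0,0],"jaw": 1},{"slide": [1.5,-0.8,20],"angular": [0,0,0],"jaw": 1}]'

```text
clock: 6.95
tool_pos: [0.5668, 0.1005, 0.1991]
tool_rot: [-3.14, 0.0, 1.57]
wrist_force: [0.0, 0.2, -5.6]
opening: 0.0424
finger_force: 47.5
```

```bash
python3 d.py 0.5672 0.1015 0.155 1.5708
```

```text
pos [566.8 100.5 199.1] rpy [-3.1396e+00  5.0000e-04  1.5698e+00] q [ 0.16  0.44 -0.58  1.82  0.28  0.97 -0.53] F [ 0.   0.2 -5.6] Mz [-0.03  0.05 -0.  ] open 42.4 t 6.95
slide [ 1.   0.5 44.1] ang [-0.002   0.0005 -0.001 ]
```

>>> play_rows --rows '[{"slide": [0.5,0,10],"angular": [0,0,0],"jaw": 1},{"slide": [0.5,0,22],"angular": [0,0,0],"jaw": 1},{"slide": [0.5,0,34],"angular": [0,0,0],"jaw": 1},{"slide": [0.5,0,44],"angular": [0,0,0],"jaw": 1},{"slide": [0.5,0,51],"angular": [0,0,0],"jaw": 1}]'

```text
clock: 7.45
tool_pos: [0.5671, 0.1013, 0.1479]
tool_rot: [-3.14, 0.0, 1.57]
wrist_force: [0.2, -0.2, -5.2]
opening: 0.0429
finger_force: 47.6
```

>>> play_rows --rows '[{"slide": [0,0,1.5],"angular": [0,0,0],"jaw": 1},{"slide": [0,0,3],"angular": [0,0,0],"jaw": 1},{"slide": [0,0,4.5],"angular": [0,0,0],"jaw": 1},{"slide": [0,0,6],"angular": [0,0,0],"jaw": 1},{"slide": [0,0,6],"angular": [0,0,0],"jaw": 1}]'

```text
clock: 7.95
tool_pos: [0.5676, 0.1014, 0.1434]
tool_rot: [3.141, -0.0, 1.57]
wrist_force: [0.4, 0.5, -6.3]
opening: 0.0427
finger_force: 47.6
```

```bash
python3 d.py 0.5672 0.1015 0.14 1.5708
```

```text
pos [567.6 101.4 143.4] rpy [ 3.1413e+00 -1.0000e-04  1.5697e+00] q [ 0.14  0.51 -0.55  1.87  0.34  0.86 -0.58] F [ 0.4  0.5 -6.3] Mz [-0.06 -0.02  0.  ] open 42.7 t 7.95
slide [ 0.1 -0.4  3.4] ang [ 0.0003 -0.0001 -0.0011]
```

>>> play_rows --rows '[{"slide": [0,0,1],"angular": [0,0,0],"jaw": 1},{"slide": [0,0,2],"angular": [0,0,0],"jaw": 1},{"slide": [0,0,3],"angular": [0,0,0],"jaw": 1},{"slide": [0,0,3],"angular": [0,0,0],"jaw": 1}]'

```text
clock: 8.35
tool_pos: [0.5674, 0.1014, 0.1402]
tool_rot: [-3.141, -0.0, 1.57]
wrist_force: [-0.0, 0.4, -5.0]
opening: 0.0426
finger_force: 47.6
```

>>> play_rows --rows '[{"slide": [0,0,1],"angular": [0,0,0],"jaw": 1},{"slide": [0,0,2],"angular": [0,0,0],"jaw": 1},{"slide": [0,0,2],"angular": [0,0,0],"jaw": 1}]'

```text
clock: 8.65
tool_pos: [0.5676, 0.1015, 0.1398]
tool_rot: [3.141, 0.001, 1.57]
wrist_force: [-4.5, -1.9, 8.7]
opening: 0.0426
finger_force: 48.9
```

Contact with the lugs at z 139.8, as predicted (lug tops). Now turn under light pressure.

>>> play_rows --rows '[{"slide": [0,0,-0.4],"angular": [0,0,-0.03],"jaw": 1},{"slide": [0,0,-0.4],"angular": [0,0,-0.06],"jaw": 1},{"slide": [0,0,-0.4],"angular": [0,0,-0.09],"jaw": 1},{"slide": [0,0,-0.4],"angular": [0,0,-0.12],"jaw": 1}]'

```text
clock: 9.05
tool_pos: [0.568, 0.1015, 0.1398]
tool_rot: [3.14, 0.0, 1.691]
wrist_force: [-3.9, -1.6, 7.5]
opening: 0.0426
finger_force: 48.4
```

>>> play_rows --rows '[{"slide": [0,0,0],"angular": [0,0,-0.03],"jaw": 1},{"slide": [0,0,0],"angular": [0,0,-0.06],"jaw": 1},{"slide": [0,0,0],"angular": [0,0,-0.09],"jaw": 1},{"slide": [0,0,0],"angular": [0,0,-0.12],"jaw": 1}]'

```text
clock: 9.45
tool_pos: [0.5681, 0.1015, 0.1398]
tool_rot: [3.14, 0.0, 1.811]
wrist_force: [-3.1, -0.7, 6.0]
opening: 0.0426
finger_force: 48.3
```

>>> play_rows --rows '[{"slide": [0,0,0],"angular": [0,0,-0.03],"jaw": 1},{"slide": [0,0,0],"angular": [0,0,-0.06],"jaw": 1},{"slide": [0,0,0],"angular": [0,0,-0.09],"jaw": 1},{"slide": [0,0,0],"angular": [0,0,-0.12],"jaw": 1}]'

```text
clock: 9.85
tool_pos: [0.5682, 0.1015, 0.1397]
tool_rot: [3.14, 0.0, 1.931]
wrist_force: [-2.9, -1.5, 6.4]
opening: 0.0423
finger_force: 48.3
```

```bash
python3 d.py 0.5672 0.1015 0.14 1.5708
```

```text
pos [568.2 101.5 139.7] rpy [3.1400e+00 5.0000e-04 1.9314e+00] q [ 0.2   0.53 -0.63  1.86  0.4   0.87 -0.27] F [-2.9 -1.5  6.4] Mz [-0.32  0.56 -0.1 ] open 42.3 t 9.85
slide [ 0.3 -1.  -0.3] ang [1.600e-03 2.000e-04 3.606e-01]
```

>>> play_rows --rows '[{"slide": [0,0,0],"angular": [0,0,-0.03],"jaw": 1},{"slide": [0,0,0],"angular": [0,0,-0.06],"jaw": 1},{"slide": [0,0,0],"angular": [0,0,-0.09],"jaw": 1},{"slide": [0,0,0],"angular": [0,0,-0.12],"jaw": 1}]'

```text
clock: 10.25
tool_pos: [0.5683, 0.1015, 0.1397]
tool_rot: [3.14, 0.001, 2.051]
wrist_force: [-0.8, -1.0, 5.7]
opening: 0.0426
finger_force: 48.3
```

>>> play_rows --rows '[{"slide": [0,0,0],"angular": [0,0,-0.03],"jaw": 1},{"slide": [0,0,0],"angular": [0,0,-0.06],"jaw": 1},{"slide": [0,0,0],"angular": [0,0,-0.09],"jaw": 1},{"slide": [0,0,0],"angular": [0,0,-0.12],"jaw": 1}]'

```text
clock: 10.65
tool_pos: [0.5681, 0.1017, 0.1393]
tool_rot: [3.14, 0.0, 2.172]
wrist_force: [-1.6, -0.1, 4.5]
opening: 0.0424
finger_force: 48.3
```

>>> play_rows --rows '[{"slide": [0,0,0],"angular": [0,0,-0.03],"jaw": 1},{"slide": [0,0,0],"angular": [0,0,-0.06],"jaw": 1},{"slide": [0,0,0],"angular": [0,0,-0.06],"jaw": 1}]'

```text
clock: 10.95
tool_pos: [0.5672, 0.101, 0.1378]
tool_rot: [-3.141, -0.001, 2.231]
wrist_force: [0.5, 0.4, -4.9]
opening: 0.0429
finger_force: 47.7
```

Force is back to free (-5 N) and z has dropped below the lug tops, so it's engaged. Lower home.

>>> play_rows --rows '[{"slide": [0,0,1],"angular": [0,0,-0.01],"jaw": 1},{"slide": [0,0,2],"angular": [0,0,-0.015],"jaw": 1},{"slide": [0,0,3.5],"angular": [0,0,-0.015],"jaw": 1},{"slide": [0,0,5],"angular": [0,0,-0.015],"jaw": 1}]'

```text
clock: 11.35
tool_pos: [0.5673, 0.1013, 0.1334]
tool_rot: [-3.141, -0.0, 2.245]
wrist_force: [-0.2, 0.0, -5.9]
opening: 0.0428
finger_force: 47.6
```

```bash
python3 d.py 0.5672 0.1015 0.128 2.245
```

```text
pos [567.3 101.3 133.4] rpy [-3.1412e+00 -2.0000e-04  2.2447e+00] q [ 0.24  0.56 -0.7   1.86  0.46  0.88 -0.  ] F [-0.2  0.  -5.9] Mz [-0.09 -0.1   0.01] open 42.8 t 11.35
slide [0.2 0.  5.4] ang [-0.0004 -0.0002 -0.0003]
```

>>> play_rows --rows '[{"slide": [0,0,1.5],"angular": [0,0,0],"jaw": 1},{"slide": [0,0,3],"angular": [0,0,0],"jaw": 1},{"slide": [0,0,4],"angular": [0,0,0],"jaw": 1},{"slide": [0,0,5],"angular": [0,0,0],"jaw": 1},{"slide": [0,0,5],"angular": [0,0,0],"jaw": 1}]'

```text
clock: 11.85
tool_pos: [0.5674, 0.1014, 0.1285]
tool_rot: [-3.141, -0.0, 2.245]
wrist_force: [0.2, -0.0, -6.1]
opening: 0.0424
finger_force: 47.6
```

>>> play_rows --rows '[{"slide": [0,0,0.5],"angular": [0,0,0],"jaw": 1},{"slide": [0,0,1],"angular": [0,0,0],"jaw": 1},{"slide": [0,0,1.5],"angular": [0,0,0],"jaw": 1},{"slide": [0,0,1.5],"angular": [0,0,0],"jaw": 1}]'

```text
clock: 12.25
tool_pos: [0.5676, 0.1015, 0.1278]
tool_rot: [3.142, 0.0, 2.245]
wrist_force: [-2.7, -1.2, 3.4]
opening: 0.0426
finger_force: 48.3
```

Home exactly 12 mm lower, resting on the turntable. Release and rise.

>>> play_rows --rows '[{"slide": [0,0,-0.5],"angular": [0,0,0],"jaw": 0.0},{"slide": [0,0,-0.5],"angular": [0,0,0],"jaw": -0.3},{"slide": [0,0,-0.5],"angular": [0,0,0],"jaw": -1},{"slide": [0,0,-0.5],"angular": [0,0,0],"jaw": -1},{"slide": [0,0,-0.5],"angular": [0,0,0],"jaw": -1}]'

```text
clock: 12.75
tool_pos: [0.5678, 0.1015, 0.1279]
tool_rot: [3.141, 0.0, 2.245]
wrist_force: [-0.0, -0.7, 0.0]
opening: 0.0853
finger_force: 0.0
```

>>> play_rows --rows '[{"slide": [0,0,-10],"angular": [0,0,0],"jaw": -1},{"slide": [0,0,-30],"angular": [0,0,0],"jaw": -1},{"slide": [0,0,-60],"angular": [0,0,0],"jaw": -1},{"slide": [0,0,-90],"angular": [0,0,0],"jaw": -1},{"slide": [0,0,-120],"angular": [0,0,0],"jaw": -1}]'

```text
clock: 13.25
tool_pos: [0.5674, 0.1016, 0.2496]
tool_rot: [3.141, 0.0, 2.245]
wrist_force: [-0.3, 0.2, 0.1]
opening: 0.0853
finger_force: 0.0
```

```bash
python3 d.py 0.570 -0.26 0.25 1.5708
```

```text
pos [567.4 101.6 249.6] rpy [3.1411e+00 1.0000e-04 2.2451e+00] q [ 0.31  0.43 -0.77  1.76  0.33  1.09  0.1 ] F [-0.3  0.2  0.1] Mz [ 0.01 -0.01 -0.02] open 85.3 t 13.25
slide [-284.  -223.7   -0.5] ang [ 6.000e-04 -1.000e-04  6.743e-01]
```

>>> play_rows --rows '[{"slide": [-30,-24,0],"angular": [0,0,0.13],"jaw": -1},{"slide": [-65,-51,0],"angular": [0,0,0.27],"jaw": -1},{"slide": [-100,-79,0],"angular": [0,0,0.4],"jaw": -1},{"slide": [-135,-106,0],"angular": [0,0,0.54],"jaw": -1},{"slide": [-165,-130,0],"angular": [0,0,0.674],"jaw": -1}]'

```text
clock: 13.75
tool_pos: [0.5688, -0.1112, 0.2487]
tool_rot: [3.14, 0.001, 1.564]
wrist_force: [0.8, 0.4, -0.8]
opening: 0.0855
finger_force: 0.0
```

```bash
python3 d.py 0.570 -0.26 0.15 1.5708
```

```text
pos [ 568.8 -111.2  248.7] rpy [3.1405e+00 6.0000e-04 1.5640e+00] q [ 0.53  0.39 -0.57  1.77  0.24  1.06 -0.13] F [ 0.8  0.4 -0.8] Mz [-0.02 -0.03  0.01] open 85.5 t 13.75
slide [-148.7    2.1   98.8] ang [ 0.0011  0.0006 -0.0068]
```

Going left-to-right to y=-0.26, I'll look at the roll on the way (top view is now clear) and re-measure the cradle.

>>> play_rows --rows '[{"slide": [-40,1,0],"angular": [0,0,0],"jaw": -1},{"slide": [-80,2,0],"angular": [0,0,0],"jaw": -1},{"slide": [-115,2,20],"angular": [0,0,0],"jaw": -1},{"slide": [-140,2,55],"angular": [0,0,0],"jaw": -1},{"slide": [-149,2,95],"angular": [0,0,0],"jaw": -1}]'

```text
clock: 14.25
tool_pos: [0.5713, -0.2622, 0.1535]
tool_rot: [3.138, 0.003, 1.566]
wrist_force: [0.6, -0.4, -0.6]
opening: 0.0853
finger_force: 0.0
```

>>> play_rows --rows '[{"slide": [0,0,0],"angular": [0,0,0],"jaw": -1},{"slide": [0,0,0],"angular": [0,0,0],"jaw": -1}]'

```text
clock: 14.45
tool_pos: [0.5712, -0.2567, 0.1535]
tool_rot: [-3.141, -0.001, 1.571]
wrist_force: [0.5, 0.6, 0.5]
opening: 0.0856
finger_force: 0.0
```

```bash
python3 d.py 0.570 -0.26 0.032 1.5708
python3 - <<'E'
from h import *
s=r.snapshot('top'); C=cloud(s); z=C[...,2]
for a,b,n in ((.085,.115,'film top'),(.128,.142,'core top'),(.142,.17,'spindle')):
    m=np.zeros(z.shape,bool); m[150:235,230:305]=((z>a)&(z<b))[150:235,230:305]; p=C[m]
    if len(p)>3: print(n,len(p),np.median(p[:,2]),[np.round(x,1) for x in cv2.minAreaRect((p[:,:2]*1000).astype(np.float32))])
s=r.snapshot('side');print(np.abs(s['color'].astype(int)-np.load('pics/side0.npz')['color']).mean())
cv2.imwrite('pics/side2.png',cv2.cvtColor(s['color'],cv2.COLOR_RGB2BGR))
E
```

```text
pos [ 571.2 -256.7  153.5] rpy [-3.1414e+00 -1.3000e-03  1.5713e+00] q [ 0.68  0.55 -0.49  1.74  0.31  0.93  0.06] F [0.5 0.6 0.5] Mz [-0.04 -0.06  0.02] open 85.6 t 14.45
slide [ -3.4  -1.1 121.5] ang [-0.0002 -0.0013  0.0005]
film top 571 0.09587626863346377 [array([565.9, 102.6]), array([85.2, 89.4]), np.float64(89.9)]
core top 181 0.13534528070998375 [array([565.7, 102.8]), array([41.7, 41.5]), np.float64(68.5)]
spindle 9 0.14400914995799408 [array([565.9,  98.3]), array([18.2,  7.8]), np.float64(82.5)]
8.143214285714286
```

View pics/side2.png

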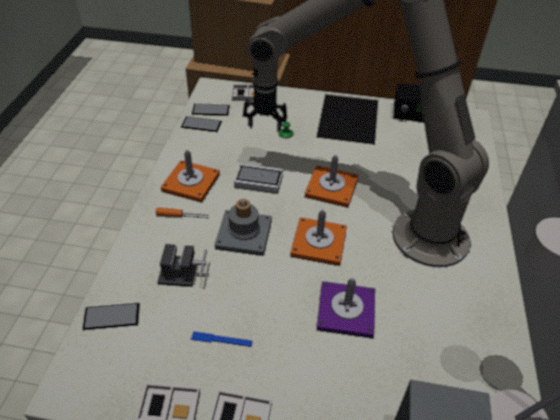

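Side view: the roll sits on the grey station at (243,220) with the spindle tip showing. Heights: film top 97 mm and core top 137 mm, so it is fully home. Now lower behind the cradle.

>>> play_rows --rows '[{"slide": [-2,-1,25],"angular": [0,0,0],"jaw": -1},{"slide": [-2,-1,55],"angular": [0,0,0],"jaw": -1},{"slide": [-2,-1,80],"angular": [0,0,0],"jaw": -1},{"slide": [-2,-1,95],"angular": [0,0,0],"jaw": -1},{"slide": [-2,-1,105],"angular": [0,0,0],"jaw": -1}]'

```text
clock: 15.05
tool_pos: [0.5709, -0.259, 0.0484]
tool_rot: [3.14, 0.0, 1.572]
wrist_force: [0.5, -0.4, 0.6]
opening: 0.0851
finger_force: 0.0
```

>>> play_rows --rows '[{"slide": [0,0,6],"angular": [0,0,0],"jaw": -1},{"slide": [0,0,12],"angular": [0,0,0],"jaw": -1},{"slide": [0,0,16],"angular": [0,0,0],"jaw": -1},{"slide": [0,0,16],"angular": [0,0,0],"jaw": -1}]'

```text
clock: 15.45
tool_pos: [0.5699, -0.2597, 0.0317]
tool_rot: [-3.142, 0.0, 1.571]
wrist_force: [1.0, -0.4, -0.3]
opening: 0.0854
finger_force: 0.0
```

```bash
python3 d.py 0.570 -0.215 0.032 1.5708
```

```text
pos [ 569.9 -259.7   31.7] rpy [-3.1415  0.      1.5708] q [ 0.63  0.71 -0.42  1.8   0.41  0.72 -0.01] F [ 1.  -0.4 -0.3] Mz [-0.    0.07  0.03] open 85.4 t 15.45
slide [44.7  0.1 -0.3] ang [-0.  0. -0.]
```

>>> play_rows --rows '[{"slide": [15,0,0],"angular": [0,0,0],"jaw": -1},{"slide": [30,0,0],"angular": [0,0,0],"jaw": -1},{"slide": [40,0,0],"angular": [0,0,0],"jaw": -1},{"slide": [48,0,0],"angular": [0,0,0],"jaw": -1},{"slide": [54,0,0],"angular": [0,0,0],"jaw": -1}]'

```text
clock: 15.95
tool_pos: [0.5701, -0.2043, 0.0319]
tool_rot: [3.141, -0.0, 1.572]
wrist_force: [0.4, -1.2, 0.5]
opening: 0.0855
finger_force: 2.4
```

>>> play_rows --rows '[{"slide": [5,0,0],"angular": [0,0,0],"jaw": -1},{"slide": [10,0,0],"angular": [0,0,0],"jaw": -1},{"slide": [15,0,0],"angular": [0,0,0],"jaw": -1},{"slide": [22,0,0],"angular": [0,0,0],"jaw": -1},{"slide": [30,0,0],"angular": [0,0,0],"jaw": -1}]'

```text
clock: 16.45
tool_pos: [0.57, -0.176, 0.0319]
tool_rot: [3.141, 0.001, 1.57]
wrist_force: [0.1, -5.0, 3.2]
opening: 0.0856
finger_force: 2.1
```

>>> play_rows --rows '[{"slide": [9,0,0],"angular": [0,0,0],"jaw": -1},{"slide": [18,0,0],"angular": [0,0,0],"jaw": -1},{"slide": [27,0,0],"angular": [0,0,0],"jaw": -1},{"slide": [36,0,0],"angular": [0,0,0],"jaw": -1},{"slide": [45,0,0],"angular": [0,0,0],"jaw": -1}]'

```text
clock: 16.95
tool_pos: [0.57, -0.13, 0.0319]
tool_rot: [3.141, 0.0, 1.571]
wrist_force: [-0.2, -5.8, 4.8]
opening: 0.0854
finger_force: 2.6
```

```bash
cat > m.py <<'E'
from h import *
s=r.snapshot('top'); C=cloud(s); z=C[...,2]
hsv=cv2.cvtColor(s['color'],cv2.COLOR_RGB2HSV)
# cradle: points above counter, below 45 mm, right of station
P=C.reshape(-1,3); 
m=(z>.027)&(z<.04)&(C[...,0]>.47)&(C[...,0]<.67)&(C[...,1]>-.25)&(C[...,1]<.04)
n,l,st,c=cv2.connectedComponentsWithStats(m.astype(np.uint8)); k=1+np.argmax(st[1:,4]); p=C[l==k]
print('cradle',len(p),[np.round(x,2) for x in cv2.minAreaRect((p[:,:2]*1000).astype(np.float32))],'y',p[:,1].min(),p[:,1].max())
np.savez('pics/topn.npz',**s)
E
python3 m.py; python3 d.py 0.570 -0.1 0.032 1.5708
```

```text
cradle 1062 [array([570.18, -63.96]), array([145.86,  82.17]), np.float64(0.37)] y -0.10505414053028372 -0.022473895465079427
pos [ 570.  -127.5   31.8] rpy [ 3.1413e+00 -1.5000e-03  1.5729e+00] q [ 0.43  0.66 -0.42  1.9   0.42  0.66 -0.24] F [-1.  -1.8  2. ] Mz [-0.55 -0.07 -0.09] open 85.3 t 17.0
slide [27.5  0.  -0.1] ang [ 0.0003 -0.0015  0.0021]
```

>>> play_rows --rows '[{"slide": [6,0,0],"angular": [0,0,0],"jaw": -1},{"slide": [14,0,0],"angular": [0,0,0],"jaw": -1},{"slide": [22,0,0],"angular": [0,0,0],"jaw": -1},{"slide": [30,0,0],"angular": [0,0,0],"jaw": -1},{"slide": [36,0,0],"angular": [0,0,0],"jaw": -1}]'

```text
clock: 17.5
tool_pos: [0.5698, -0.0943, 0.0317]
tool_rot: [-3.141, 0.0, 1.571]
wrist_force: [0.3, -5.8, 4.2]
opening: 0.0858
finger_force: 2.6
```

>>> play_rows --rows '[{"slide": [2,0,0],"angular": [0,0,0],"jaw": -1},{"slide": [4,0,0],"angular": [0,0,0],"jaw": -1},{"slide": [6,0,0],"angular": [0,0,0],"jaw": -1},{"slide": [8,0,0],"angular": [0,0,0],"jaw": -1}]'

```text
clock: 17.9
tool_pos: [0.5698, -0.0874, 0.0317]
tool_rot: [-3.141, 0.001, 1.57]
wrist_force: [0.2, -5.2, 4.1]
opening: 0.0853
finger_force: 2.6
```

```bash
python3 m.py; python3 d.py 0.570 -0.08 0.032 1.5708
```

```text
cradle 928 [array([568.27, -34.77]), array([ 80.11, 143.44]), np.float64(89.4)] y -0.07446497000661897 0.005911557316669938
pos [569.8 -86.8  31.7] rpy [-3.1415e+00  2.0000e-04  1.5703e+00] q [ 0.36  0.65 -0.42  1.92  0.42  0.65 -0.32] F [ 0.5 -4.4  2.8] Mz [-0.86  0.01 -0.04] open 85.6 t 17.95
slide [ 6.8  0.2 -0.3] ang [-0.0001  0.0002 -0.0005]
```

>>> play_rows --rows '[{"slide": [1.5,0,0],"angular": [0,0,0],"jaw": -1},{"slide": [3,0,0],"angular": [0,0,0],"jaw": -1},{"slide": [4,0,0],"angular": [0,0,0],"jaw": -1},{"slide": [5,0,0],"angular": [0,0,0],"jaw": -1}]'

```text
clock: 18.35
tool_pos: [0.5698, -0.0821, 0.0317]
tool_rot: [-3.141, 0.0, 1.57]
wrist_force: [-0.1, -5.3, 3.4]
opening: 0.0853
finger_force: 2.6
```

>>> play_rows --rows '[{"slide": [0.7,0,0],"angular": [0,0,0],"jaw": -1},{"slide": [1.4,0,0],"angular": [0,0,0],"jaw": -1},{"slide": [1.4,0,0],"angular": [0,0,0],"jaw": -1}]'

```text
clock: 18.65
tool_pos: [0.5698, -0.0816, 0.0317]
tool_rot: [-3.141, 0.001, 1.57]
wrist_force: [0.2, -7.5, 3.1]
opening: 0.0851
finger_force: 3.5
```

>>> play_rows --rows '[{"slide": [0.5,0,0],"angular": [0,0,0],"jaw": -1},{"slide": [1,0,0],"angular": [0,0,0],"jaw": -1},{"slide": [1,0,0],"angular": [0,0,0],"jaw": -1}]'

```text
clock: 18.95
tool_pos: [0.5698, -0.0815, 0.0317]
tool_rot: [-3.141, 0.003, 1.57]
wrist_force: [1.0, -8.8, 4.0]
opening: 0.0858
finger_force: 4.5
```

```bash
python3 d.py 0.570 -0.08 0.032 1.5708
python3 - <<'E'
from h import *
s=r.snapshot('top')
cv2.imwrite('pics/c3.png',cv2.resize(cv2.cvtColor(s['color'][150:240,225:345],cv2.COLOR_RGB2BGR),None,fx=6,fy=6,interpolation=cv2.INTER_CUBIC))
E
```

```text
pos [569.8 -81.5  31.7] rpy [-3.1413e+00  2.5000e-03  1.5698e+00] q [ 0.35  0.65 -0.41  1.92  0.42  0.65 -0.33] F [ 1.  -8.8  4. ] Mz [-1.81  0.    0.27] open 85.8 t 18.95
slide [ 1.5  0.2 -0.3] ang [-0.0003  0.0025 -0.001 ]
```

View pics/c3.png

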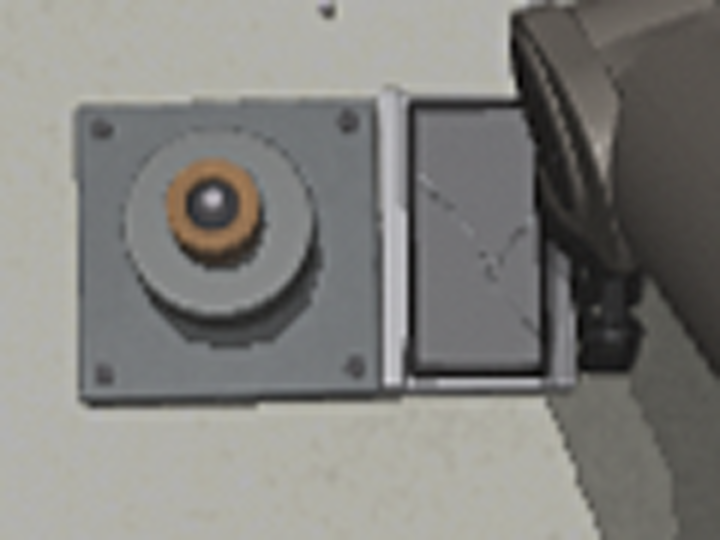

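The cradle touches the station's face (crop column ~380), ends within a few mm. I'll press a little more so it squares up, then back off.

>>> play_rows --rows '[{"slide": [1,0,0],"angular": [0,0,0],"jaw": -1},{"slide": [2,0,0],"angular": [0,0,0],"jaw": -1},{"slide": [3,0,0],"angular": [0,0,0],"jaw": -1},{"slide": [3,0,0],"angular": [0,0,0],"jaw": -1}]'

```text
clock: 19.4
tool_pos: [0.5699, -0.0813, 0.0317]
tool_rot: [-3.141, 0.006, 1.569]
wrist_force: [0.9, -14.6, 2.9]
opening: 0.0853
finger_force: 7.6
```

```bash
python3 d.py 0.570 -0.08 0.032 1.5708
```

```text
pos [569.9 -81.3  31.7] rpy [-3.1413  0.0058  1.5691] q [ 0.34  0.65 -0.41  1.92  0.42  0.65 -0.33] F [  0.9 -14.6   2.9] Mz [-3.02 -0.11  0.68] open 85.3 t 19.4
slide [ 1.3  0.1 -0.3] ang [-0.0003  0.0058 -0.0017]
```

>>> play_rows --rows '[{"slide": [-4,0,0],"angular": [0,0,0],"jaw": -1},{"slide": [-12,0,0],"angular": [0,0,0],"jaw": -1},{"slide": [-30,0,0],"angular": [0,0,0],"jaw": -1},{"slide": [-60,0,0],"angular": [0,0,0],"jaw": -1},{"slide": [-90,0,0],"angular": [0,0,0],"jaw": -1}]'

```text
clock: 19.9
tool_pos: [0.5697, -0.1651, 0.0312]
tool_rot: [-3.141, -0.002, 1.574]
wrist_force: [-0.2, 0.3, 0.6]
opening: 0.0853
finger_force: 0.0
```

>>> play_rows --rows '[{"slide": [-40,0,-20],"angular": [0,0,0],"jaw": -1},{"slide": [-80,0,-60],"angular": [0,0,0],"jaw": -1},{"slide": [-100,0,-100],"angular": [0,0,0],"jaw": -1},{"slide": [-120,0,-130],"angular": [0,0,0],"jaw": -1},{"slide": [-120,0,-150],"angular": [0,0,0],"jaw": -1}]'

```text
clock: 20.4
tool_pos: [0.57, -0.2897, 0.1839]
tool_rot: [3.139, 0.001, 1.567]
wrist_force: [0.6, -0.1, -0.3]
opening: 0.0854
finger_force: 0.0
```

```bash
python3 d.py 0.570 -0.3 0.18 1.5708
python3 - <<'E'
from h import *
s=r.snapshot('top'); C=cloud(s); z=C[...,2]
def edge(m,name):
    p=(C[m][:,:2]*1000).astype(np.float32); print(name,len(p),[np.round(x,2) for x in cv2.minAreaRect(p)],np.round([p[:,0].min(),p[:,0].max(),p[:,1].min(),p[:,1].max()],1))
box=(C[...,0]>.47)&(C[...,0]<.67)
edge(box&(z>.0265)&(z<.036)&(C[...,1]>-.2)&(C[...,1]<.033),'cradle')
edge(box&(z>.015)&(z<.0262)&(C[...,1]>.02)&(C[...,1]<.2),'base')
edge(box&(z>.085)&(z<.115)&(C[...,1]>.02)&(C[...,1]<.2),'film')
cv2.imwrite('pics/c4.png',cv2.resize(cv2.cvtColor(s['color'][150:240,225:345],cv2.COLOR_RGB2BGR),None,fx=6,fy=6,interpolation=cv2.INTER_CUBIC))
E
```

```text
pos [ 570.  -289.7  183.9] rpy [3.1390e+00 1.1000e-03 1.5667e+00] q [ 0.73  0.54 -0.49  1.69  0.29  0.99  0.13] F [ 0.6 -0.1 -0.3] Mz [ 0.04  0.06 -0.01] open 85.4 t 20.4
slide [-10.3  -0.    3.9] ang [ 0.0026  0.0011 -0.0041]
cradle 1241 [array([570.38, -18.85]), array([101.61, 151.12]), np.float64(89.47)] [495.2 645.5 -70.   32.5]
base 1353 [array([567.06,  99.51]), array([150.82, 155.02]), np.float64(1.23)] [490.9 643.3  20.7 176.4]
film 568 [array([566.19, 102.7 ]), array([85.54, 89.11]), np.float64(89.15)] [521.6 610.8  59.8 145.4]
```

View pics/c4.png

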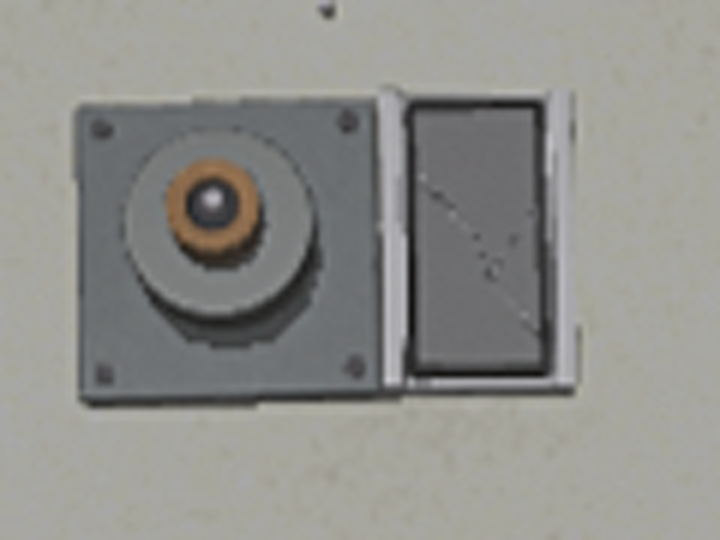

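The roll is home with the spindle tip showing, and the cradle sits against the station at crop column ~380. Quick numeric check of the angles using outer-edge line fits.

Run:
```python
from h import *
s=r.snapshot('top'); f,M,e=cam(s); C=cloud(s); z=C[...,2]
def fit(rows,sel,side,h,n):
    P=[]
    for v in rows:
        u=np.where(sel[v])[0]
        if len(u): P.append(ray(s,(u.max()+.5 if side>0 else u.min()-.5),v,h)[:2]*1000)
    P=np.array(P)
    for _ in range(3):
        c=np.polyfit(P[:,0],P[:,1],1); q=np.abs(np.polyval(c,P[:,0])-P[:,1]); P=P[q<max(2*q.std(),1)]
    print(n,'yaw deg',np.degrees(np.arctan(c[0])).round(2),'y@568',np.polyval(c,568).round(1),len(P))
box=np.zeros(z.shape,bool); box[160:225,225:345]=1
rows=range(170,213)
fit(rows,box&(z>.012),+1,.031,'cradle outer'); fit(rows,box&(z>.012),-1,.024,'station left')
g=s['color'].astype(int).min(-1); br=box&(g>150)&(z>.012)&(C[...,1]<.04)&(C[...,1]>0)
fit(rows,br,-1,.031,'bright rim left edge')
```

```text
cradle outer yaw deg -1.17 y@568 -70.6 31
station left yaw deg 0.35 y@568 176.8 42
bright rim left edge yaw deg -0.59 y@568 24.5 38
```

The fits disagree by about 1–1.5°, so I'll take a closer look with the wrist camera over the seam.

>>> play_rows --rows '[{"slide": [30,-1,-16],"angular": [0,0,0],"jaw": -1},{"slide": [75,-1,-16],"angular": [0,0,0],"jaw": -1},{"slide": [120,-1,-16],"angular": [0,0,0],"jaw": -1},{"slide": [165,-1,-16],"angular": [0,0,0],"jaw": -1},{"slide": [205,-1,-16],"angular": [0,0,0],"jaw": -1}]'

```text
clock: 21.0
tool_pos: [0.5675, -0.0772, 0.1961]
tool_rot: [-3.139, -0.002, 1.574]
wrist_force: [0.7, -0.6, 0.9]
opening: 0.0853
finger_force: 0.0
```

>>> play_rows --rows '[{"slide": [35,0,0],"angular": [0,0,0],"jaw": -1},{"slide": [55,0,0],"angular": [0,0,0],"jaw": -1},{"slide": [64,0,0],"angular": [0,0,0],"jaw": -1},{"slide": [64,0,0],"angular": [0,0,0],"jaw": -1},{"slide": [64,0,0],"angular": [0,0,0],"jaw": -1}]'

```text
clock: 21.5
tool_pos: [0.5685, -0.0184, 0.1969]
tool_rot: [-3.14, 0.0, 1.57]
wrist_force: [0.8, -0.1, 0.3]
opening: 0.0853
finger_force: 0.0
```

```bash
python3 d.py 0.570 -0.3 0.18 1.5708
python3 - <<'E'
from h import *
s=r.snapshot('wrist'); np.savez('pics/w5.npz',**s)
cv2.imwrite('pics/w5.png',cv2.cvtColor(s['color'],cv2.COLOR_RGB2BGR))
E
```

```text
pos [568.5 -18.4 196.9] rpy [-3.1403e+00  4.0000e-04  1.5699e+00] q [ 0.38  0.43 -0.58  1.84  0.28  0.95 -0.33] F [ 0.8 -0.1  0.3] Mz [-0.07  0.01  0.06] open 85.3 t 21.5
slide [-281.6    1.7   17. ] ang [-0.0013  0.0004 -0.0009]
```

View pics/w5.png

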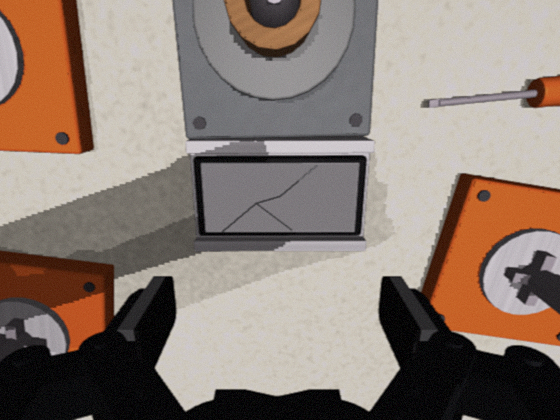

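The wrist view shows the cradle's long rim flush along the station's edge (row ~137, columns 188–373), with no counter visible between them. Numeric check of the gap and angle:

Run:
```python
from h import *
s=dict(np.load('pics/w5.npz')); g=cv2.cvtColor(s['color'],cv2.COLOR_RGB2GRAY).astype(float)
for u in (205,250,290,330,360): print(u,g[128:160,u].astype(int))
def line(pts,h,n):
    P=np.array([ray(s,u,v,h)[:2]*1000 for u,v in pts])
    for _ in range(3):
        c=np.polyfit(P[:,0],P[:,1],1); q=np.abs(np.polyval(c,P[:,0])-P[:,1]); P=P[q<max(2*q.std(),.5)]
    print(n,'yaw',np.degrees(np.arctan(c[0])).round(2),'y@495,568,642',np.polyval(c,[495,568,642]).round(1),len(P))
z=cloud(s)[...,2]
up,dn,ot=[],[],[]
for u in range(200,362):
    d=np.diff(cv2.GaussianBlur(g[:,u:u+1],(1,3),0)[:,0])
    dn.append((u,134+np.argmax(d[134:146])+.5))   # dark -> bright rim
    up.append((u,130+np.argmin(d[130:142])+.5))   # station top -> dark face/slit
line(up,.025,'station top edge'); line(dn,.032,'cradle rim +y edge')
```

```text
205 [108 114 116 114 112 113 114 110  97  84  67  57  95 174 204 202 206 198
 203 205 204 202 177 157 120  95 120 105  45   0   8  16]
250 [116 119 120 121 120 117 117 107  90  77  53  53  71 109 133 127 129 126
 121 119 123 123 122 125 112  98 110  83  25   0   1  11]
290 [120 123 117 117 119 113 111 101  76  51  48  54 113 184 208 206 200 202
 202 203 202 204 203 201 195 179 184 112  29   7  12  21]
330 [120 119 120 117 115 113 102  84  53  51  53  56 103 186 205 201 204 203
 201 206 204 207 199 202 182 171 185  92  13  10  16  27]
360 [121 117 118 123 117 108  89  68  50  44  51  66 113 192 204 203 202 200
 205 205 206 204 202 190 175 189 179  82   8  11  12  24]
station top edge yaw 0.99 y@495,568,642 [27.5 28.8 30.1] 110
cradle rim +y edge yaw -0.02 y@495,568,642 [26.  26.  25.9] 152
```

Station edge yaw is about 1.0° and the cradle's about 0°, so the near corner touches but the far end is about 2.5 mm off. That matches the near-side moment felt. I'll push the far end with the tool yawed +4° so that its far finger leads.

>>> play_rows --rows '[{"slide": [-30,1,0],"angular": [0,0,-0.02],"jaw": -1},{"slide": [-65,1,0],"angular": [0,0,-0.04],"jaw": -1},{"slide": [-95,1,0],"angular": [0,0,-0.06],"jaw": -1},{"slide": [-112,1,10],"angular": [0,0,-0.07],"jaw": -1},{"slide": [-117,1,40],"angular": [0,0,-0.07],"jaw": -1}]'

```text
clock: 22.05
tool_pos: [0.5714, -0.1398, 0.1594]
tool_rot: [3.137, 0.003, 1.634]
wrist_force: [-0.2, -0.7, -0.7]
opening: 0.0855
finger_force: 0.0
```

>>> play_rows --rows '[{"slide": [0,0,30],"angular": [0,0,0],"jaw": -1},{"slide": [0,0,60],"angular": [0,0,0],"jaw": -1},{"slide": [0,0,85],"angular": [0,0,0],"jaw": -1},{"slide": [0,0,105],"angular": [0,0,0],"jaw": -1},{"slide": [0,0,117],"angular": [0,0,0],"jaw": -1}]'

```text
clock: 22.55
tool_pos: [0.5686, -0.136, 0.0387]
tool_rot: [-3.139, 0.0, 1.638]
wrist_force: [-0.1, -0.0, -0.5]
opening: 0.0857
finger_force: 0.0
```

>>> play_rows --rows '[{"slide": [0,0,4],"angular": [0,0,0],"jaw": -1},{"slide": [0,0,7],"angular": [0,0,0],"jaw": -1},{"slide": [0,0,7],"angular": [0,0,0],"jaw": -1}]'

```text
clock: 22.85
tool_pos: [0.5703, -0.1346, 0.0342]
tool_rot: [3.141, 0.0, 1.64]
wrist_force: [0.7, -0.8, 0.1]
opening: 0.0853
finger_force: 0.0
```

```bash
python3 d.py 0.575 -0.092 0.032 1.64
```

```text
pos [ 570.3 -134.6   34.2] rpy [3.1407e+00 3.0000e-04 1.6404e+00] q [ 0.47  0.67 -0.45  1.9   0.45  0.68 -0.19] F [ 0.7 -0.8  0.1] Mz [ 0.03 -0.04 -0.01] open 85.3 t 22.85
slide [42.2  7.6  2.2] ang [0.0009 0.0003 0.0004]
```

>>> play_rows --rows '[{"slide": [10,2,0],"angular": [0,0,0],"jaw": -1},{"slide": [22,4,0],"angular": [0,0,0],"jaw": -1},{"slide": [32,6,1],"angular": [0,0,0],"jaw": -1},{"slide": [39,7.5,2],"angular": [0,0,0],"jaw": -1},{"slide": [43,7.5,2],"angular": [0,0,0],"jaw": -1}]'

```text
clock: 23.35
tool_pos: [0.5746, -0.0892, 0.0318]
tool_rot: [3.141, -0.0, 1.643]
wrist_force: [0.1, -0.5, 1.3]
opening: 0.0854
finger_force: 0.0
```

>>> play_rows --rows '[{"slide": [1.5,0,0],"angular": [0,0,0],"jaw": -1},{"slide": [3,0,0],"angular": [0,0,0],"jaw": -1},{"slide": [4.5,0,0],"angular": [0,0,0],"jaw": -1},{"slide": [6,0,0],"angular": [0,0,0],"jaw": -1}]'

```text
clock: 23.75
tool_pos: [0.5739, -0.0853, 0.0317]
tool_rot: [-3.142, 0.0, 1.64]
wrist_force: [0.6, -1.2, -0.2]
opening: 0.0855
finger_force: 0.0
```

```bash
python3 d.py 0.575 -0.082 0.032 1.64
```

```text
pos [573.9 -85.3  31.7] rpy [-3.1415e+00  2.0000e-04  1.6400e+00] q [ 0.38  0.67 -0.45  1.91  0.45  0.67 -0.28] F [ 0.6 -1.2 -0.2] Mz [ 0.03 -0.    0.03] open 85.5 t 23.75
slide [ 3.2  1.3 -0.3] ang [-0.0001  0.0002 -0.    ]
```

>>> play_rows --rows '[{"slide": [0.7,0,0],"angular": [0,0,0],"jaw": -1},{"slide": [1.4,0,0],"angular": [0,0,0],"jaw": -1},{"slide": [2,0,0],"angular": [0,0,0],"jaw": -1},{"slide": [2,0,0],"angular": [0,0,0],"jaw": -1}]'

```text
clock: 24.15
tool_pos: [0.574, -0.0832, 0.0317]
tool_rot: [3.141, 0.0, 1.64]
wrist_force: [0.6, -2.4, -1.1]
opening: 0.0856
finger_force: 0.9
```

```bash
python3 d.py 0.575 -0.082 0.032 1.64
```

```text
pos [574.  -83.2  31.7] rpy [3.1413e+00 2.0000e-04 1.6403e+00] q [ 0.38  0.67 -0.45  1.91  0.45  0.67 -0.28] F [ 0.6 -2.4 -1.1] Mz [-0.4  -0.21 -0.08] open 85.6 t 24.15
slide [ 1.1  1.1 -0.3] ang [0.0003 0.0002 0.0003]
```

>>> play_rows --rows '[{"slide": [0.7,0,0],"angular": [0,0,0],"jaw": -1},{"slide": [1.4,0,0],"angular": [0,0,0],"jaw": -1},{"slide": [2,0,0],"angular": [0,0,0],"jaw": -1},{"slide": [2,0,0],"angular": [0,0,0],"jaw": -1}]'

```text
clock: 24.55
tool_pos: [0.574, -0.0824, 0.0318]
tool_rot: [3.141, 0.002, 1.639]
wrist_force: [2.4, -5.9, -1.2]
opening: 0.0854
finger_force: 2.7
```

```bash
python3 d.py 0.575 -0.082 0.032 1.64
```

```text
pos [574.  -82.4  31.8] rpy [3.1412e+00 1.6000e-03 1.6391e+00] q [ 0.38  0.66 -0.45  1.91  0.45  0.67 -0.28] F [ 2.4 -5.9 -1.2] Mz [-1.1  -0.41 -0.3 ] open 85.4 t 24.55
slide [ 0.3  1.  -0.2] ang [ 0.0004  0.0016 -0.0009]
```

>>> play_rows --rows '[{"slide": [0.7,0,0],"angular": [0,0,0],"jaw": -1},{"slide": [1.4,0,0],"angular": [0,0,0],"jaw": -1},{"slide": [2,0,0],"angular": [0,0,0],"jaw": -1},{"slide": [2,0,0],"angular": [0,0,0],"jaw": -1}]'

```text
clock: 24.95
tool_pos: [0.574, -0.0822, 0.0318]
tool_rot: [3.141, 0.003, 1.637]
wrist_force: [3.2, -8.7, -1.1]
opening: 0.0856
finger_force: 4.5
```

>>> play_rows --rows '[{"slide": [0.7,0,0],"angular": [0,0,0],"jaw": -1},{"slide": [1.4,0,0],"angular": [0,0,0],"jaw": -1},{"slide": [2,0,0],"angular": [0,0,0],"jaw": -1},{"slide": [2,0,0],"angular": [0,0,0],"jaw": -1}]'

```text
clock: 25.35
tool_pos: [0.5739, -0.082, 0.0319]
tool_rot: [3.141, 0.005, 1.635]
wrist_force: [3.5, -12.9, -1.0]
opening: 0.0853
finger_force: 6.3
```

```bash
python3 d.py 0.575 -0.082 0.032 1.64
```

```text
pos [573.9 -82.   31.9] rpy [3.1413 0.0052 1.6352] q [ 0.37  0.66 -0.45  1.91  0.45  0.67 -0.29] F [  3.5 -12.9  -1. ] Mz [-2.54 -0.64 -0.65] open 85.3 t 25.35
slide [-0.   1.1 -0.1] ang [ 0.0003  0.0052 -0.0048]
```

Blocked on the far side too, so it lies flat. Back off, rise, and check the seam numerically.

>>> play_rows --rows '[{"slide": [-6,0,0],"angular": [0,0,0],"jaw": -1},{"slide": [-15,0,0],"angular": [0,0,0],"jaw": -1},{"slide": [-35,0,0],"angular": [0,0,0],"jaw": -1},{"slide": [-55,0,-10],"angular": [0,0,0],"jaw": -1},{"slide": [-60,0,-40],"angular": [0,0,0],"jaw": -1}]'

```text
clock: 25.85
tool_pos: [0.5751, -0.1389, 0.0694]
tool_rot: [-3.136, -0.001, 1.639]
wrist_force: [0.4, -0.4, 0.0]
opening: 0.0857
finger_force: 0.0
```

>>> play_rows --rows '[{"slide": [0,0,-30],"angular": [0,0,0.02],"jaw": -1},{"slide": [0,0,-65],"angular": [0,0,0.04],"jaw": -1},{"slide": [0,0,-100],"angular": [0,0,0.07],"jaw": -1},{"slide": [20,0,-125],"angular": [0,0,0.07],"jaw": -1},{"slide": [60,0,-125],"angular": [0,0,0.07],"jaw": -1}]'

```text
clock: 26.35
tool_pos: [0.5755, -0.0793, 0.2004]
tool_rot: [3.135, 0.002, 1.566]
wrist_force: [0.7, 0.8, -0.5]
opening: 0.0853
finger_force: 0.0
```

>>> play_rows --rows '[{"slide": [30,0,0],"angular": [0,0,0],"jaw": -1},{"slide": [55,0,0],"angular": [0,0,0],"jaw": -1},{"slide": [62,0,0],"angular": [0,0,0],"jaw": -1},{"slide": [62,0,0],"angular": [0,0,0],"jaw": -1},{"slide": [62,0,0],"angular": [0,0,0],"jaw": -1}]'

```text
clock: 26.85
tool_pos: [0.5733, -0.0163, 0.1964]
tool_rot: [-3.141, 0.001, 1.57]
wrist_force: [0.2, -0.0, -1.1]
opening: 0.085
finger_force: 0.0
```

```bash
python3 d.py 0.570 -0.3 0.18 1.5708
python3 - <<'E'
from h import *
s=r.snapshot('wrist'); g=cv2.cvtColor(s['color'],cv2.COLOR_RGB2GRAY).astype(float)
f,M,e=cam(s); 
def px(p): q=M.T@(np.array(p)-e); return s['cx']+f*q[0]/-q[2], s['cy']-f*q[1]/-q[2]
u0,v0=px([.568,.027,.03]); v0=int(v0); print(u0,v0)
for x in (.51,.54,.58,.60,.63):
    u=int(px([x,.027,.03])[0]); print(u,g[v0-12:v0+12,u].astype(int))
def line(pts,h,n):
    P=np.array([ray(s,u,v,h)[:2]*1000 for u,v in pts])
    for _ in range(3):
        c=np.polyfit(P[:,0],P[:,1],1); q=np.abs(np.polyval(c,P[:,0])-P[:,1]); P=P[q<max(2*q.std(),.5)]
    print(n,'yaw',np.degrees(np.arctan(c[0])).round(2),'y@495,568,642',np.polyval(c,[495,568,642]).round(1),len(P))
up,dn=[],[]
for u in range(int(px([.505,.027,.03])[0]),int(px([.63,.027,.03])[0])):
    d=np.diff(cv2.GaussianBlur(g[:,u:u+1],(1,3),0)[:,0])
    a=v0-9+np.argmax(d[v0-9:v0+10]); dn.append((u,a+.5))
    up.append((u,a-8+np.argmin(d[a-8:a])+.5))
line(up,.025,'station'); line(dn,.032,'cradle')
E
```

```text
pos [573.3 -16.3 196.4] rpy [-3.1409e+00  7.0000e-04  1.5697e+00] q [ 0.37  0.44 -0.58  1.83  0.29  0.96 -0.33] F [ 0.2 -0.  -1.1] Mz [ 0.01  0.02 -0.03] open 85.0 t 26.85
slide [-283.7   -3.    16.6] ang [-0.0007  0.0007 -0.0011]
269.355507780874 141
196 [ 75  66  80 110 117 113 112 110 115 112  93  77  46  63 129 199 203 204
 203 201 199 197 201 203]
234 [119 115 116 113 117 113 116 113 113 103  83  65  53  75 111 129 126 123
 123 121 119 119 124 123]
284 [115 119 117 119 119 117 121 116 104  83  61  58 117 196 205 209 205 200
 203 202 201 200 207 200]
309 [121 118 119 112 121 121 122 111  96  71  49  93 167 201 204 201 204 205
 200 204 204 202 204 192]
347 [116 125 124 129 123 120 112  74  73  42  67 136 194 204 204 202 199 201
 201 201 204 206 194 177]
station yaw 1.13 y@495,568,642 [27.5 29.  30.4] 120
cradle yaw 1.03 y@495,568,642 [26.  27.3 28.6] 155
```

The edges are now parallel (1.13° vs 1.03°), with the same small offset at both ends and contact confirmed by force. The robot is clear of everything, so I'll hand in.

```bash
python3 -c "
from station import r
print(r.sign_off())"
```

```text
the job is handed in; nothing more can be done
None
```

The job is handed in at about 27 s: the roll is fully home on the grey station's spindle with the lugs engaged, and the cradle lies flat against the station's right-hand side, ends about 3 mm off line.

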